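# Put the salvaged capacitors away

### The arm

A 7-joint arm with a two-finger parallel gripper is mounted at the origin on the work surface. World frame = base frame: x ahead of the robot, y to its left, z up, the work surface at z = 0. Lengths are in m, angles in rad, forces in N, time in s.
With the tool pointing down it reaches from about 0.4 to 0.85 m from the base axis. Payload 10.4 kg.
Tool frame: the origin (TCP) lies on the centre line of the jaws, within the pads' length; the fingertips stand 11 mm ahead of it and the grasp point (between the pads) lies 8 mm behind it (tip_reach is the distance from the TCP to the fingertips, in m); z points along the fingers, y is the line along which they close (so a half turn about z gives the same grasp; the last joint's range is limited). The gripper opens to 85 mm and grips with 20 to 120 N. Pads are 22 mm wide; open, the fingers measure 114 mm over their backs; the gripper's body (76 mm by 85 mm) begins 54 mm behind the grasp point. The pads swing forward as they close: fully open they stand 13 mm farther back than shut.
Start: joints at [1.231, 0.332, -0.065, 1.46, 0.022, 1.35, -0.088], TCP at [0.195, -0.594, 0.242] pointing down, gripper open.
Joint ranges: [-2.6, 2.6], [-0.5, 2.12], [-1.47, 1.34], [0.16, 2.42], [-1.27, 4.41], [0.06, 2.06], [-2.6, 2.6]. Speed limits (rad/s): [2.22, 2.22, 2.79, 2.79, 3.14, 3.14, 3.14].

### API

Orientations are given as a unit quaternion [x, y, z, w].
In Python, from workcell import get_obs, camera, hand_in, tip_reach gives the robot as it stands. The module is installed in compiled form; this text tells all that it offers.
- The arm moves only by the tool move_arm, never from a script. Its argument "plan" is a list of rows, each an object with "delta_pos": the shift along the tool's x, y, z in parts of the range, where 1.0 means 0.75 m, a list of three; "turn": the turn, a rotation vector about the tool's x, y, z in parts of the range, where 1.0 means pi/2 rad, a list of three; "fingers": the closure, from 0 (fully open) to 1 (shut). A call has 1 to 12 rows; each row is the pose to reach, as a shift and turn from the pose commanded when the call began, along the tool's axes at that moment; what a row does not reach only later rows make up. A row lasts 1/8 s, in which the tool goes at most 62.5 mm and 10.7 degrees, less where a joint would pass 70% of its speed; a pose out of reach is approached as far as the arm can. Shift and turn numbers lie between -1 and 1, and a call with a number outside is refused. A call with a gripper value outside its range is refused whole. The fingers move at their own pace and stop on an object; "force" is the grip in N (left out, the last holds). Time passes only in rows, so rows that repeat a pose let the fingers close. It gives the time, the measured TCP pose, the force, the opening and the grip force at its end, in the units of the state.
- get_obs(): the state, without advancing time (a new reading comes with each control period).
- camera(name): name is "scene" or "top"; returns a dict with "color" (480x640x3 uint8, red, green, blue), "range_z" (480x640 float32, m along the optical axis (not along the pixel's ray), 0 where there is no reading), "fx", "fy", "cx", "cy" (pixels), "R" (3x3) and "t" (3): a world point X has camera coordinates R X + t. Camera axes: x right, y down, z forward; pixel columns grow to the right and rows downward; lengths in m; the calibration is good to about 2 mm. A picture is of the moment at which its call begins.
- hand_in(): hands the job in; it is judged then, once.
The state is a dict: "clock": time; "joint_pos": joint angles; "joint_velocities": joint speeds; "tau": joint torques, N m; "position": TCP position; "ee_rot": TCP orientation; "ft_force": force on the tool from outside, world axes, zero at the start; "torque": the same for the moment, N m; "grip_width": opening from 0.0 (shut) to 1.0 (fully open); "grasp_force": force on a finger pad.
Only numpy, scipy, OpenCV 4.12 (cv2) and the standard library are available. Lean on these libraries where they do the work, as an engineer would, in place of code of your own. Each camera call takes 0.05 s, during which the arm holds its last target. There are 200 camera calls.

### The job

The three round can capacitors and the one box-shaped capacitor salvaged from the inverter are standing among other parts on the bench. Put each of them away in the pulled-out drawer that already stocks its own kind and size, standing upright on the drawer's floor in the free space, terminals up like the others there. Leave the ring choke and the transformer where they are.

Things in the scene. Friction and masses are not known exactly. Their poses are not given: they have to be found in the camera images.
- cap_large: Capacitor, the largest: a round can 50 mm in diameter, 78 mm high to its black top disc, which carries two round screw terminals standing 7 mm proud; about 240 g; black sleeve with a pale stripe down one side. It stands upright, loose on the bench, terminals up. Origin: centre of its flat underside; z points up to the terminals.
- cap_medium: Capacitor, the middle can: 35 mm in diameter and 50 mm high, with two thin flat pins standing 6 mm above its grey end; about 75 g; black sleeve with a pale stripe down one side. It stands upright, loose on the bench, terminals up. Origin: centre of its flat underside; z points up to the terminals.
- cap_slim: Capacitor, the smallest can: 22 mm in diameter and 45 mm high, with two thin flat pins standing 6 mm above its grey end; about 30 g; black sleeve with a pale stripe down one side. It stands upright, loose on the bench, terminals up. Origin: centre of its flat underside; z points up to the terminals.
- cap_film: Capacitor, the box-shaped (film) capacitor: a grey plastic block 42 mm (its x) by 24 mm (its y) by 38 mm high with a white end and four thin wire pins standing 6 mm above it; about 55 g. It stands upright, loose on the bench, terminals up. Origin: centre of its flat underside; z points up to the terminals.
- drawer_large: Clear drawer, fixed, stocking two large capacitors (50 mm round, 78 mm high, screw terminals), fixed in a row at its far end, reaching to x = +19 mm; empty nearer the front. Outside 150 (x) x 120 mm (y), walls 3 mm thick, 45 mm high (front 51); inner floor 3 mm above the underside. Origin: centre of underside; x points from its front (with pull, towards the robot) to its far end.
- drawer_medium: Clear drawer, fixed, stocking three medium capacitors (35 mm round, 50 mm high), fixed in a row at its far end, reaching to x = +34 mm; empty nearer the front. Outside 150 (x) x 120 mm (y), walls 3 mm thick, 45 mm high (front 51); inner floor 3 mm above the underside. Origin: centre of underside; x points from its front (with pull, towards the robot) to its far end.
- drawer_slim: Clear drawer, fixed, stocking four slim capacitors (22 mm round, 45 mm high), fixed in a row at its far end, reaching to x = +47 mm; empty nearer the front. Outside 150 (x) x 120 mm (y), walls 3 mm thick, 45 mm high (front 51); inner floor 3 mm above the underside. Origin: centre of underside; x points from its front (with pull, towards the robot) to its far end.
- drawer_film: Clear drawer, fixed, stocking three box-shaped film capacitors (42 x 24 x 38 mm), fixed in a row at its far end, reaching to x = +27 mm; empty nearer the front. Outside 150 (x) x 120 mm (y), walls 3 mm thick, 45 mm high (front 51); inner floor 3 mm above the underside. Origin: centre of underside; x points from its front (with pull, towards the robot) to its far end.
- choke: Ring choke: a dark ring wound with copper wire, 52 mm in diameter, 22 mm high, lying flat. Not wanted; it stays where it is. Origin: centre of its underside.
- transformer: Ferrite transformer: yellow-taped winding in a dark core on a black base, 44 x 40 mm and 37 mm high. Not wanted; it stays where it is. Origin: centre of its underside.
Things that resemble listed ones, but are neither listed nor needed, are in the scene too. Leave any yellow look-alike of the drawer_medium alone.

How it is judged:
By the outcome, as a careful person would: the job done as asked, in the order asked, and still so for the second after the job is handed in, with the robot touching nothing.
It also fails if it takes over 96 s, if anything falls off the work surface, if the arm or the gripper's body presses on something with over 40 N, if the wrist force passes 120 N, or if a joint passes its speed limit or range.

## Working session

There is one attempt and no reset: what is moved stays moved. The work goes in short steps, Python scripts to look and compute and a tool call to move; the robot and the scene stay as the last step left them, time stands still between calls to the robot, and variables do not carry over. Pictures are saved under pics/ and viewed, at most 14 in all, crops included, and the job is handed in when it is done.

Besides the shell and the picture viewer there is one more tool, called after "Emit:" by a JSON object that holds its "fn" and its "kwargs". move_arm: Moves the arm, as the interface text tells. Its arguments: {"type":"object","properties":{"plan":{"type":"array","items":{"type":"object","properties":{"delta_pos":{"type":"array","items":{"type":"number"}},"turn":{"type":"array","items":{"type":"number"}},"fingers":{"type":"number"}}}},"force":{"type":"number"}},"required":["plan"]}

```bash
mkdir -p pics
cat > h.py <<'E'
import numpy as np, cv2
from workcell import get_obs, camera, hand_in, tip_reach
def snap(n,f):
    c=camera(n); cv2.imwrite('pics/'+f+'.png',c['color'][:,:,::-1]); np.savez('pics/'+f,**c); return c
def cloud(c):
    v,u=np.mgrid[0:480,0:640]; z=c['range_z']
    P=np.stack([(u-c['cx'])/c['fx']*z,(v-c['cy'])/c['fy']*z,z],-1)
    X=(P-c['t'])@c['R']; X[z==0]=np.nan; return X
E
python3 - <<'E'
from h import *
for n in('scene','top'):
    c=snap(n,n+'0'); print(n,c['R'],c['t'],c['fx'])
o=get_obs(); print(o, tip_reach)
E
```

```text
scene [[-0.52221348  0.85268528  0.01486262]
 [ 0.71774442  0.44884984 -0.53233145]
 [-0.46058227 -0.26732309 -0.84640554]] [ 0.20575916 -0.2872216   1.04386776] 460.4943300664724
top [[ 5.28348588e-04 -9.99999860e-01  5.22389025e-06]
 [-9.99202219e-01 -5.28135761e-04 -3.99330167e-02]
 [ 3.99330138e-02  1.58788302e-05 -9.99202359e-01]] [0.02395158 0.41242925 1.34895874] 605.0826502782636
{'clock': 0.1, 'joint_pos': array([ 1.2314    ,  0.3328103 , -0.0646892 ,  1.46081959,  0.02164243,
        1.34992974, -0.08849463]), 'joint_velocities': array([-8.93398518e-04, -4.89163956e-05,  9.12386759e-04, -2.61554018e-03,
       -7.23294103e-04, -4.56167963e-04, -2.41392695e-03]), 'tau': array([ 4.67663267e-04, -6.26745987e+01,  4.84150287e-02, -3.92434001e+01,
        1.63134380e-02,  6.76294687e-03,  5.54078485e-05]), 'position': array([ 0.1945832 , -0.59360737,  0.24161249]), 'ee_rot': array([ 9.87479213e-01,  1.57747904e-01, -1.50299491e-04, -6.17289547e-04]), 'ft_force': array([1.06720789, 0.82945572, 0.15422067]), 'torque': array([0.00025894, 0.02765136, 0.00629714]), 'grasp_force': 0.0, 'grip_width': 1.0018170233260806} 0.011
```

View pics/scene0.png

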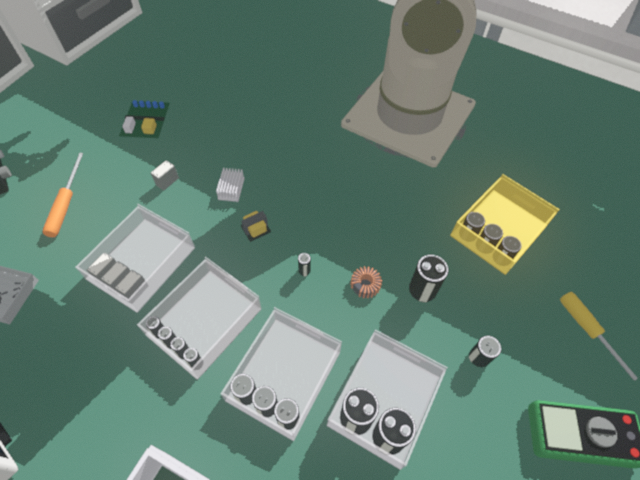

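View pics/top0.png

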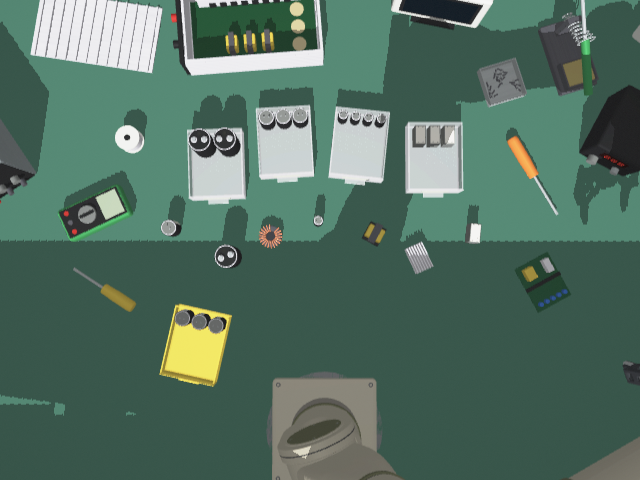

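The top picture shows the large can at (228,257), the medium at (170,228), the slim at (319,220) and the film box at (474,233). The clear drawers are large (217,163), medium (285,143), slim (360,145) and film (434,158). The yellow tray at (196,345) is the look-alike: it's yellow rather than clear, so I'll leave it alone. Next I'll measure, and check with an enlarged crop.

Run:
```python
from h import *
c=dict(np.load('pics/top0.npz')); X=cloud(c)
cv2.imwrite('pics/crop0.png',cv2.resize(c['color'][95:275,140:500,::-1],(792,396),interpolation=cv2.INTER_CUBIC))
def rep(n,u0,v0,r,lo,hi):
    s=X[v0-r:v0+r,u0-r:u0+r].reshape(-1,3); m=(s[:,2]>lo)&(s[:,2]<hi); p=s[m]
    rc=cv2.minAreaRect((p[:,:2]*1000).astype(np.float32)); print(n,m.sum(),'z med',np.median(p[:,2]).round(4),'max',p[:,2].max().round(4),'mean',p[:,:2].mean(0).round(4),'rect',np.round(rc[0],1),np.round(rc[1],1),round(rc[2],1))
rep('large',228,257,22,.070,.083); rep('medium',170,228,18,.045,.054); rep('slim',319,220,12,.038,.049); rep('film',474,233,18,.033,.0425)
for n,u,v in(('L',217,163),('M',285,143),('S',360,145),('F',434,158)): rep('drawer'+n,u,v,44,.035,.0525)
rep('choke',270,236,18,.01,.04); rep('trafo',374,233,18,.02,.05);rep('sink',419,258,20,.01,.06)
```

```text
large 344 z med 0.0794 max 0.083 mean [0.3861 0.2105] rect [385.7 210.9] [48.8 49.3] 47.4
medium 151 z med 0.0514 max 0.054 mean [0.4485 0.3392] rect [448.2 339.6] [34.1 32.8] 36.6
slim 63 z med 0.0467 max 0.0489 mean [0.4643 0.0145] rect [464.7  15.5] [20.  19.7] 0.1
film 190 z med 0.0388 max 0.0425 mean [ 0.4377 -0.3286] rect [ 437.9 -329.7] [25.7 42.2] 83.3
drawerL 660 z med 0.045 max 0.0525 mean [0.5906 0.2236] rect [600.1 220. ] [172.3 162.9] 2.0
drawerM 766 z med 0.0455 max 0.0525 mean [0.644  0.1034] rect [630.1 106.8] [171.9 158.2] 3.1
drawerS 790 z med 0.0465 max 0.0524 mean [ 0.6548 -0.0803] rect [634.7 -75.9] [120.5 154.5] 84.0
drawerF 1236 z med 0.043 max 0.0525 mean [ 0.6321 -0.2433] rect [ 606.2 -242.2] [121.5 155.1] 89.9
choke 322 z med 0.0216 max 0.0278 mean [0.4315 0.1211] rect [430.8 121.1] [51.4 48.9] 66.2
trafo 282 z med 0.0343 max 0.0451 mean [ 0.4379 -0.1101] rect [ 438.1 -110.6] [37.6 44.3] 62.0
sink 421 z med 0.0243 max 0.0378 mean [ 0.3836 -0.2098] rect [ 383.9 -209.9] [60.  39.6] 25.2
```

View pics/crop0.png

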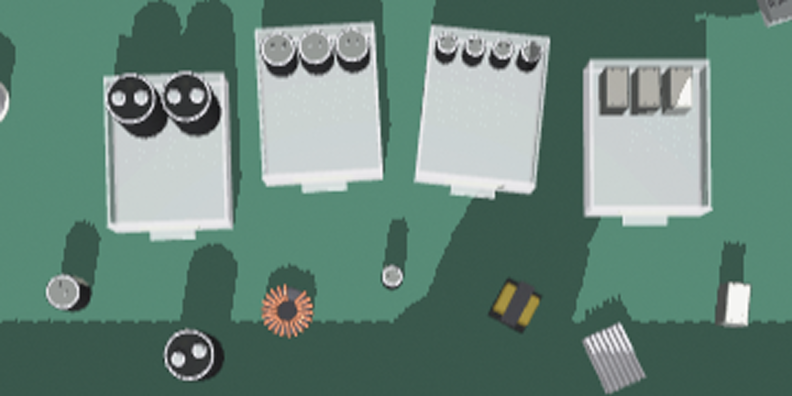

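The crop confirms that all four parts match their described sizes and that the four clear drawers are the targets. Now I'll fit the drawer outlines.

Run:
```python
from h import *
from scipy.optimize import least_squares
c=dict(np.load('pics/top0.npz')); X=cloud(c).reshape(-1,3)
for n,x,y,a in(('L',.587,.2236,0),('M',.63,.105,.04),('S',.635,-.076,-.1),('F',.606,-.242,0)):
    p=X[(np.abs(X[:,0]-x)<.095)&(np.abs(X[:,1]-y)<.075)&(X[:,2]>.04)&(X[:,2]<.0475)][:,:2]
    def f(q,p=None):
        d=p-q[:2]; c,s=np.cos(q[2]),np.sin(q[2]); u=np.abs(d[:,0]*c+d[:,1]*s)-.0735; v=np.abs(-d[:,0]*s+d[:,1]*c)-.0585
        return np.hypot(np.maximum(u,0),np.maximum(v,0))+np.minimum(np.maximum(u,v),0)
    q=least_squares(f,[x,y,a],loss='cauchy',f_scale=.002,kwargs=dict(p=p)).x; r=np.abs(f(q,p))
    fr=np.array([{'L':-26,'M':-19,'S':-13,'F':-23}[n],0])/1000
    R=np.array([[np.cos(q[2]),-np.sin(q[2])],[np.sin(q[2]),np.cos(q[2])]])
    print(n,q.round(4),len(p),'inl',(r<.003).mean().round(2),'target',(q[:2]+R@fr).round(4))
```

```text
L [0.591  0.24   0.0356] 301 inl 0.81 target [0.5651 0.2391]
M [0.6403 0.0885 0.0619] 308 inl 0.81 target [0.6213 0.0873]
S [ 0.6345 -0.0755 -0.1036] 384 inl 0.79 target [ 0.6216 -0.0742]
F [ 0.589  -0.2421  0.0012] 805 inl 0.3 target [ 0.566  -0.2422]
```

The rows are not in the units I measure in: shifts go in shares of 0.75 m and turns go in shares of pi/2 rad. I convert before sending: 0.36 m / 0.75 = 0.48, -0.29 m / 0.75 = -0.3867, 0.317 rad / 1.5708 = 0.2018.

Emit:
{"fn": "move_arm", "kwargs": {"plan": [{"delta_pos": [0.48,-0.3867,0.0533],"turn": [0,0,0.2018],"fingers": 0},{"delta_pos": [0.48,-0.3867,0.0533],"turn": [0,0,0.2018],"fingers": 0},{"delta_pos": [0.48,-0.3867,0.0533],"turn": [0,0,0.2018],"fingers": 0},{"delta_pos": [0.48,-0.3867,0.0533],"turn": [0,0,0.2018],"fingers": 0},{"delta_pos": [0.48,-0.3867,0.0533],"turn": [0,0,0.2018],"fingers": 0},{"delta_pos": [0.48,-0.3867,0.0533],"turn": [0,0,0.2018],"fingers": 0},{"delta_pos": [0.48,-0.3867,0.0533],"turn": [0,0,0.2018],"fingers": 0},{"delta_pos": [0.48,-0.3867,0.0533],"turn": [0,0,0.2018],"fingers": 0},{"delta_pos": [0.48,-0.3867,0.0533],"turn": [0,0,0.2018],"fingers": 0},{"delta_pos": [0.48,-0.3867,0.0533],"turn": [0,0,0.2018],"fingers": 0}]}}

```text
clock: 1.35
position: [0.4458, -0.2072, 0.2021]
ee_rot: [1.0, -0.001, -0.0, 0.0]
ft_force: [-0.3, -0.6, -0.1]
grip_width: 0.998
grasp_force: 0.0
```

Scaled: -0.418 m / 0.75 = -0.5573, -0.06 m / 0.75 = -0.08.

Emit:
{"fn": "move_arm", "kwargs": {"plan": [{"delta_pos": [-0.08,-0.5573,0.08],"turn": [0,0,0],"fingers": 0},{"delta_pos": [-0.08,-0.5573,0.08],"turn": [0,0,0],"fingers": 0},{"delta_pos": [-0.08,-0.5573,0.08],"turn": [0,0,0],"fingers": 0},{"delta_pos": [-0.08,-0.5573,0.08],"turn": [0,0,0],"fingers": 0},{"delta_pos": [-0.08,-0.5573,0.08],"turn": [0,0,0],"fingers": 0},{"delta_pos": [-0.08,-0.5573,0.08],"turn": [0,0,0],"fingers": 0},{"delta_pos": [-0.08,-0.5573,0.08],"turn": [0,0,0],"fingers": 0},{"delta_pos": [-0.08,-0.5573,0.08],"turn": [0,0,0],"fingers": 0},{"delta_pos": [-0.08,-0.5573,0.08],"turn": [0,0,0],"fingers": 0},{"delta_pos": [-0.08,-0.5573,0.08],"turn": [0,0,0],"fingers": 0},{"delta_pos": [-0.08,-0.5573,0.08],"turn": [0,0,0],"fingers": 0},{"delta_pos": [-0.08,-0.5573,0.08],"turn": [0,0,0],"fingers": 0}]}}

```text
clock: 2.85
position: [0.3868, 0.2113, 0.1424]
ee_rot: [1.0, -0.001, 0.0, 0.0]
ft_force: [0.1, 0.5, 0.6]
grip_width: 1.001
grasp_force: 0.0
```

Run:
```python
from h import *
print(get_obs()['joint_pos'].round(2),np.load('pics/top0.npz')['cx'])
c=dict(np.load('pics/scene0.npz')); X=cloud(c).reshape(-1,3)
# cross-check with the scene camera
for n,x,y,lo,hi in(('large',.386,.2105,.074,.083),('med',.4485,.339,.046,.054),('slim',.4645,.0145,.04,.049),('film',.438,-.329,.033,.0425),('F',.606,-.242,.0435,.0525)):
    d=.1 if n=='F' else .035
    p=X[(np.abs(X[:,:2]-[x,y])<d).all(1)&(X[:,2]>lo)&(X[:,2]<hi)]; rc=cv2.minAreaRect((p[:,:2]*1000).astype(np.float32)); print(n,len(p),p.mean(0).round(4),[np.round(q,1) for q in rc])
```

```text
[ 0.26  0.08 -0.87  2.01  0.07  1.08 -2.22] 313.5133949080397
large 631 [0.3889 0.2103 0.0782] [array([387.8, 210.2]), array([48.7, 48.2]), np.float64(59.4)]
med 392 [0.4508 0.3391 0.0498] [array([449.8, 339.3]), array([32.9, 34.6]), np.float64(72.8)]
slim 117 [0.4675 0.0148 0.0445] [array([466.2,  14.2]), array([20. , 20.6]), np.float64(71.0)]
film 224 [ 0.4408 -0.3289  0.0371] [array([ 439.9, -330.1]), array([26.4, 42.3]), np.float64(85.9)]
F 545 [ 0.6004 -0.2389  0.0454] [array([ 616.6, -222.7]), array([161.7, 171.5]), np.float64(89.9)]
```

Scaled: 0.102 m / 0.75 = 0.136, 0.09 m / 0.75 = 0.12.

Emit:
{"fn": "move_arm", "kwargs": {"plan": [{"delta_pos": [0,0,0.0667],"turn": [0,0,0],"fingers": 0},{"delta_pos": [0,0,0.12],"turn": [0,0,0],"fingers": 0},{"delta_pos": [0,0,0.136],"turn": [0,0,0],"fingers": 0},{"delta_pos": [0,0,0.136],"turn": [0,0,0],"fingers": 0},{"delta_pos": [0,0,0.136],"turn": [0,0,0],"fingers": 0.5},{"delta_pos": [0,0,0.136],"turn": [0,0,0],"fingers": 0.8},{"delta_pos": [0,0,0.136],"turn": [0,0,0],"fingers": 0.8},{"delta_pos": [0,0,0.136],"turn": [0,0,0],"fingers": 0.8},{"delta_pos": [0,0,0.136],"turn": [0,0,0],"fingers": 0.8}], "force": 50}}

```text
clock: 3.98
position: [0.3874, 0.212, 0.0416]
ee_rot: [1.0, -0.0, 0.001, 0.0]
ft_force: [-2.6, -3.4, 10.8]
grip_width: 0.578
grasp_force: 50.2
```

Scaled: 0.178 m / 0.75 = 0.2373, 0.14 m / 0.75 = 0.1867.

Emit:
{"fn": "move_arm", "kwargs": {"plan": [{"delta_pos": [0,0,-0.0533],"turn": [0,0,0],"fingers": 0.8},{"delta_pos": [0,0,-0.12],"turn": [0,0,0],"fingers": 0.8},{"delta_pos": [0.0533,-0.0067,-0.1333],"turn": [0,0,0],"fingers": 0.8},{"delta_pos": [0.12,-0.0187,-0.1333],"turn": [0,0,0],"fingers": 0.8},{"delta_pos": [0.1867,-0.0293,-0.1333],"turn": [0,0,0],"fingers": 0.8},{"delta_pos": [0.2373,-0.036,-0.1333],"turn": [0,0,0],"fingers": 0.8},{"delta_pos": [0.2373,-0.036,-0.1333],"turn": [0,0,0],"fingers": 0.8},{"delta_pos": [0.2373,-0.036,-0.1333],"turn": [0,0,0],"fingers": 0.8},{"delta_pos": [0.2373,-0.036,-0.1333],"turn": [0,0,0],"fingers": 0.8}]}}

```text
clock: 5.1
position: [0.5638, 0.2388, 0.1407]
ee_rot: [1.0, 0.0, 0.0, 0.0]
ft_force: [-0.3, 0.3, -2.0]
grip_width: 0.575
grasp_force: 52.7
```

Run:
```python
from h import *
o=get_obs();print(o['joint_pos'].round(2),o['ft_force'])
c=snap('scene','s1'); cv2.imwrite('pics/s1c.png',cv2.resize(c['color'][180:470,230:560,::-1],None,fx=2,fy=2))
```

```text
[ 0.13  0.5  -0.79  1.59  0.37  1.21 -2.3 ] [-0.31463162  0.30807084 -1.9740279 ]
```

View pics/s1c.png

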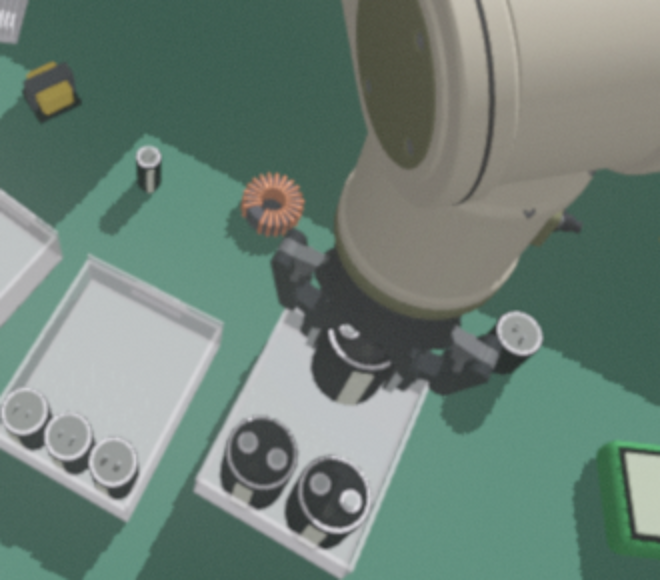

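The large can hangs upright over the free space in its drawer, and the wrist force of −2 N matches its weight. Now I'll lower it.

Scaled: 0.096 m / 0.75 = 0.128, 0.09 m / 0.75 = 0.12.

Emit:
{"fn": "move_arm", "kwargs": {"plan": [{"delta_pos": [0,0,0.0533],"turn": [0,0,0],"fingers": 0.8},{"delta_pos": [0,0,0.1],"turn": [0,0,0],"fingers": 0.8},{"delta_pos": [0,0,0.12],"turn": [0,0,0],"fingers": 0.8},{"delta_pos": [0,0,0.128],"turn": [0,0,0],"fingers": 0.8},{"delta_pos": [0,0,0.128],"turn": [0,0,0],"fingers": 0.8},{"delta_pos": [0,0,0.128],"turn": [0,0,0],"fingers": 0.8}]}}

```text
clock: 5.9
position: [0.5652, 0.2391, 0.0454]
ee_rot: [1.0, -0.0, 0.001, -0.0]
ft_force: [0.2, -0.1, -1.7]
grip_width: 0.573
grasp_force: 53.1
```

Scaled: 0.0025 m / 0.75 = 0.0033, 0.0015 m / 0.75 = 0.002.

Emit:
{"fn": "move_arm", "kwargs": {"plan": [{"delta_pos": [0,0,0.002],"turn": [0,0,0],"fingers": 0.8},{"delta_pos": [0,0,0.0033],"turn": [0,0,0],"fingers": 0.8},{"delta_pos": [0,0,0.0033],"turn": [0,0,0],"fingers": 0.8}]}}

```text
clock: 6.28
position: [0.5653, 0.2391, 0.0447]
ee_rot: [1.0, -0.0, 0.001, 0.0]
ft_force: [-7.8, -5.3, 22.9]
grip_width: 0.574
grasp_force: 55.1
```

Scaled: -0.116 m / 0.75 = -0.1547, -0.107 m / 0.75 = -0.1427.

Emit:
{"fn": "move_arm", "kwargs": {"plan": [{"delta_pos": [0,0,-0.002],"turn": [0,0,0],"fingers": 0.8},{"delta_pos": [0,0,-0.002],"turn": [0,0,0],"fingers": 0.36},{"delta_pos": [0,0,-0.002],"turn": [0,0,0],"fingers": 0.3},{"delta_pos": [0,0,-0.002],"turn": [0,0,0],"fingers": 0.3},{"delta_pos": [0,0,-0.04],"turn": [0,0,0],"fingers": 0.3},{"delta_pos": [0,0,-0.0933],"turn": [0,0,0],"fingers": 0.3},{"delta_pos": [0,0,-0.1427],"turn": [0,0,0],"fingers": 0.3},{"delta_pos": [-0.0533,-0.0467,-0.1427],"turn": [0,0,0],"fingers": 0.2},{"delta_pos": [-0.1067,-0.0933,-0.1427],"turn": [0,0,0],"fingers": 0.2},{"delta_pos": [-0.1547,-0.1333,-0.1427],"turn": [0,0,0],"fingers": 0.2},{"delta_pos": [-0.1547,-0.1333,-0.1427],"turn": [0,0,0],"fingers": 0.2},{"delta_pos": [-0.1547,-0.1333,-0.1427],"turn": [0,0,0],"fingers": 0.2}]}}

```text
clock: 7.78
position: [0.4491, 0.3384, 0.1487]
ee_rot: [1.0, -0.0, 0.0, 0.0]
ft_force: [0.0, -1.3, 0.4]
grip_width: 0.797
grasp_force: 0.0
```

Run:
```python
from h import *
o=get_obs();print(o['joint_pos'].round(2),o['position'])
c=snap('top','t1'); X=cloud(c).reshape(-1,3)
p=X[(np.abs(X[:,:2]-[.565,.239])<.04).all(1)&(X[:,2]>.074)&(X[:,2]<.095)]; print(len(p),np.median(p[:,2]),cv2.minAreaRect((p[:,:2]*1000).astype(np.float32)))
c=snap('scene','s2'); cv2.imwrite('pics/s2c.png',cv2.resize(c['color'][180:470,230:560,::-1],None,fx=2,fy=2))
```

```text
[-0.01  0.4  -0.86  1.71  0.32  1.19 -2.54] [0.44909077 0.33837992 0.14872386]
432 0.08348903898549129 ((562.1783447265625, 238.33787536621094), (49.588985443115234, 47.581764221191406), 4.450122833251953)
```

View pics/s2c.png

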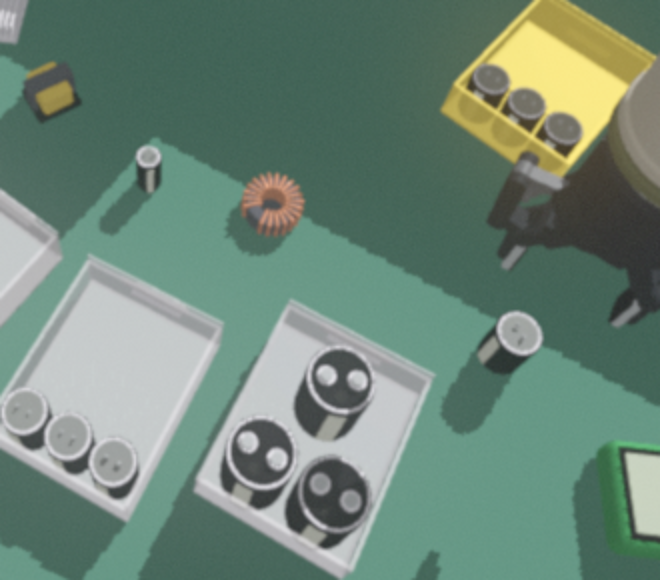

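The large can now stands upright in its drawer, at crop (335,390). Joint 7 is near its limit, so I'll yaw by 0.3 rad on the way down to the medium can.

Scaled: 0.122 m / 0.75 = 0.1627, 0.09 m / 0.75 = 0.12, -0.3 rad / 1.5708 = -0.191.

Emit:
{"fn": "move_arm", "kwargs": {"plan": [{"delta_pos": [0,0,0.0267],"turn": [0,0,-0.0955],"fingers": 0.2},{"delta_pos": [0,0,0.0667],"turn": [0,0,-0.191],"fingers": 0.2},{"delta_pos": [0,0,0.12],"turn": [0,0,-0.191],"fingers": 0.2},{"delta_pos": [0,0,0.1627],"turn": [0,0,-0.191],"fingers": 0.2},{"delta_pos": [0,0,0.1627],"turn": [0,0,-0.191],"fingers": 0.2},{"delta_pos": [0,0,0.1627],"turn": [0,0,-0.191],"fingers": 0.6},{"delta_pos": [0,0,0.1627],"turn": [0,0,-0.191],"fingers": 0.9},{"delta_pos": [0,0,0.1627],"turn": [0,0,-0.191],"fingers": 0.9},{"delta_pos": [0,0,0.1627],"turn": [0,0,-0.191],"fingers": 0.9},{"delta_pos": [0,0,0.1627],"turn": [0,0,-0.191],"fingers": 0.9}], "force": 35}}

```text
clock: 9.12
position: [0.4496, 0.3393, 0.0285]
ee_rot: [0.989, 0.149, 0.001, -0.0]
ft_force: [-0.2, -1.2, 7.0]
grip_width: 0.398
grasp_force: 34.6
```

Run:
```python
from h import *
from scipy.spatial.transform import Rotation as R
o=get_obs();r=R.from_quat(o['ee_rot']);print(o['joint_pos'].round(2),o['position'])
for t in([.449,.339,.14],[.6215,.087,.14]): print(r.inv().apply(np.array(t)-o['position']).round(4))
```

```text
[-0.05  0.57 -0.83  1.8   0.49  0.99 -2.36] [0.44961768 0.33933524 0.0284614 ]
[-4.000e-04  1.000e-04 -1.115e-01]
[ 0.0901  0.2918 -0.1113]
```

Scaled: 0.292 m / 0.75 = 0.3893, 0.05 m / 0.75 = 0.0667, 0.05 rad / 1.5708 = 0.0318.

Emit:
{"fn": "move_arm", "kwargs": {"plan": [{"delta_pos": [0,0,-0.0533],"turn": [0,0,0],"fingers": 0.9},{"delta_pos": [0,0,-0.12],"turn": [0,0,0],"fingers": 0.9},{"delta_pos": [0,0,-0.156],"turn": [0,0,0],"fingers": 0.9},{"delta_pos": [0.02,0.0667,-0.156],"turn": [0,0,0.0318],"fingers": 0.9},{"delta_pos": [0.0413,0.1333,-0.156],"turn": [0,0,0.0637],"fingers": 0.9},{"delta_pos": [0.0653,0.2133,-0.156],"turn": [0,0,0.1273],"fingers": 0.9},{"delta_pos": [0.0907,0.2933,-0.156],"turn": [0,0,0.191],"fingers": 0.9},{"delta_pos": [0.112,0.36,-0.156],"turn": [0,0,0.191],"fingers": 0.9},{"delta_pos": [0.12,0.3893,-0.156],"turn": [0,0,0.191],"fingers": 0.9},{"delta_pos": [0.12,0.3893,-0.156],"turn": [0,0,0.191],"fingers": 0.9},{"delta_pos": [0.12,0.3893,-0.156],"turn": [0,0,0.191],"fingers": 0.9}]}}

```text
clock: 10.5
position: [0.6201, 0.0885, 0.1442]
ee_rot: [1.0, 0.001, 0.0, -0.0]
ft_force: [-0.4, 1.1, -0.6]
grip_width: 0.398
grasp_force: 35.2
```

Scaled: 0.112 m / 0.75 = 0.1493, 0.111 m / 0.75 = 0.148.

Emit:
{"fn": "move_arm", "kwargs": {"plan": [{"delta_pos": [0,0,0.0667],"turn": [0,0,0],"fingers": 0.9},{"delta_pos": [0,0,0.12],"turn": [0,0,0],"fingers": 0.9},{"delta_pos": [0,0,0.144],"turn": [0,0,0],"fingers": 0.9},{"delta_pos": [0,0,0.1467],"turn": [0,0,0],"fingers": 0.9},{"delta_pos": [0,0,0.148],"turn": [0,0,0],"fingers": 0.9},{"delta_pos": [0,0,0.1493],"turn": [0,0,0],"fingers": 0.9},{"delta_pos": [0,0,0.1493],"turn": [0,0,0],"fingers": 0.9}]}}

```text
clock: 11.38
position: [0.6212, 0.0864, 0.0326]
ee_rot: [1.0, -0.0, 0.001, 0.0]
ft_force: [-0.1, 0.4, -0.5]
grip_width: 0.405
grasp_force: 35.2
```

Scaled: -0.156 m / 0.75 = -0.208, -0.11 m / 0.75 = -0.1467.

Emit:
{"fn": "move_arm", "kwargs": {"plan": [{"delta_pos": [0,0,0.0013],"turn": [0,0,0],"fingers": 0.9},{"delta_pos": [0,0,0.0013],"turn": [0,0,0],"fingers": 0.5},{"delta_pos": [0,0,0.0013],"turn": [0,0,0],"fingers": 0.42},{"delta_pos": [0,0,0.0013],"turn": [0,0,0],"fingers": 0.42},{"delta_pos": [0,0,-0.04],"turn": [0,0,0],"fingers": 0.42},{"delta_pos": [0,0,-0.0933],"turn": [0,0,0],"fingers": 0.42},{"delta_pos": [0,0,-0.1467],"turn": [0,0,0],"fingers": 0.42},{"delta_pos": [-0.0667,0.0307,-0.1467],"turn": [0,0,0],"fingers": 0.42},{"delta_pos": [-0.1333,0.0613,-0.1467],"turn": [0,0,0],"fingers": 0.42},{"delta_pos": [-0.208,0.096,-0.1467],"turn": [0,0,0],"fingers": 0.42},{"delta_pos": [-0.208,0.096,-0.1467],"turn": [0,0,0],"fingers": 0.42},{"delta_pos": [-0.208,0.096,-0.1467],"turn": [0,0,0],"fingers": 0.42}]}}

```text
clock: 12.88
position: [0.4654, 0.0143, 0.1424]
ee_rot: [1.0, -0.0, 0.001, 0.0]
ft_force: [0.6, 0.7, 0.1]
grip_width: 0.578
grasp_force: 0.0
```

Run:
```python
from h import *
o=get_obs();print(o['joint_pos'].round(2),o['position'])
c=snap('top','t2'); X=cloud(c).reshape(-1,3)
p=X[(np.abs(X[:,:2]-[.621,.087])<.03).all(1)&(X[:,2]>.046)&(X[:,2]<.065)]; print(len(p),np.median(p[:,2]),cv2.minAreaRect((p[:,:2]*1000).astype(np.float32)))
c=snap('scene','s3'); cv2.imwrite('pics/s3c.png',cv2.resize(c['color'][180:470,130:460,::-1],None,fx=2,fy=2))
```

```text
[ 0.66  0.14 -0.83  1.96  0.12  1.09 -1.79] [0.46541639 0.0142725  0.14240042]
198 0.054865048557387344 ((619.8924560546875, 86.97784423828125), (33.70924758911133, 33.328224182128906), 55.11111068725586)
```

View pics/s3c.png

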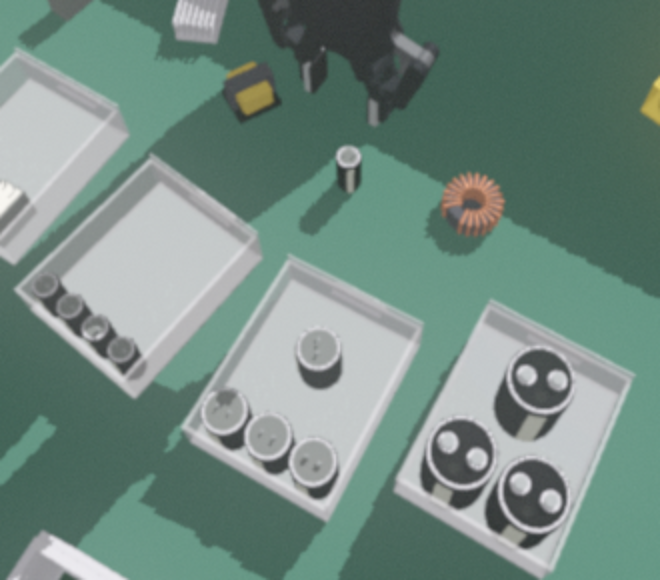

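The medium can stands upright in its drawer, at crop (318,352). Next is the slim can.

Scaled: 0.12 m / 0.75 = 0.16, 0.1 m / 0.75 = 0.1333.

Emit:
{"fn": "move_arm", "kwargs": {"plan": [{"delta_pos": [0,0,0.0667],"turn": [0,0,0],"fingers": 0.42},{"delta_pos": [0,0,0.1333],"turn": [0,0,0],"fingers": 0.42},{"delta_pos": [0,0,0.16],"turn": [0,0,0],"fingers": 0.42},{"delta_pos": [0,0,0.16],"turn": [0,0,0],"fingers": 0.42},{"delta_pos": [0,0,0.16],"turn": [0,0,0],"fingers": 0.6},{"delta_pos": [0,0,0.16],"turn": [0,0,0],"fingers": 0.95},{"delta_pos": [0,0,0.16],"turn": [0,0,0],"fingers": 0.95},{"delta_pos": [0,0,0.16],"turn": [0,0,0],"fingers": 0.95},{"delta_pos": [0,0,0.16],"turn": [0,0,0],"fingers": 0.95}], "force": 25}}

```text
clock: 14.1
position: [0.4659, 0.0147, 0.023]
ee_rot: [1.0, -0.0, 0.001, 0.0]
ft_force: [-0.8, 2.1, 7.6]
grip_width: 0.251
grasp_force: 24.7
```

Scaled: 0.156 m / 0.75 = 0.208, -0.115 m / 0.75 = -0.1533.

Emit:
{"fn": "move_arm", "kwargs": {"plan": [{"delta_pos": [0,0,-0.0533],"turn": [0,0,0],"fingers": 0.95},{"delta_pos": [0,0,-0.12],"turn": [0,0,0],"fingers": 0.95},{"delta_pos": [0,0,-0.1533],"turn": [0,0,0],"fingers": 0.95},{"delta_pos": [0.0533,0.0307,-0.1533],"turn": [0,0,0],"fingers": 0.95},{"delta_pos": [0.1133,0.064,-0.1533],"turn": [0,0,0],"fingers": 0.95},{"delta_pos": [0.1733,0.0987,-0.1533],"turn": [0,0,0],"fingers": 0.95},{"delta_pos": [0.208,0.1187,-0.1533],"turn": [0,0,0],"fingers": 0.95},{"delta_pos": [0.208,0.1187,-0.1533],"turn": [0,0,0],"fingers": 0.95},{"delta_pos": [0.208,0.1187,-0.1533],"turn": [0,0,0],"fingers": 0.95}]}}

```text
clock: 15.22
position: [0.6202, -0.074, 0.1369]
ee_rot: [1.0, 0.0, -0.0, -0.0]
ft_force: [0.7, 0.1, -0.0]
grip_width: 0.245
grasp_force: 24.7
```

Scaled: 0.11 m / 0.75 = 0.1467, 0.108 m / 0.75 = 0.144.

Emit:
{"fn": "move_arm", "kwargs": {"plan": [{"delta_pos": [0,0,0.0667],"turn": [0,0,0],"fingers": 0.95},{"delta_pos": [0,0,0.12],"turn": [0,0,0],"fingers": 0.95},{"delta_pos": [0,0,0.144],"turn": [0,0,0],"fingers": 0.95},{"delta_pos": [0,0,0.1467],"turn": [0,0,0],"fingers": 0.95},{"delta_pos": [0,0,0.1467],"turn": [0,0,0],"fingers": 0.95},{"delta_pos": [0,0,0.1467],"turn": [0,0,0],"fingers": 0.95}]}}

```text
clock: 15.98
position: [0.6216, -0.0746, 0.0283]
ee_rot: [1.0, -0.0, 0.001, 0.0]
ft_force: [-0.7, -0.3, -0.9]
grip_width: 0.25
grasp_force: 25.1
```

Scaled: -0.112 m / 0.75 = -0.1493, 0.001 m / 0.75 = 0.0013.

Emit:
{"fn": "move_arm", "kwargs": {"plan": [{"delta_pos": [0,0,0.0013],"turn": [0,0,0],"fingers": 0.95},{"delta_pos": [0,0,0.0027],"turn": [0,0,0],"fingers": 0.95},{"delta_pos": [0,0,0.0027],"turn": [0,0,0],"fingers": 0.65},{"delta_pos": [0,0,0.0027],"turn": [0,0,0],"fingers": 0.55},{"delta_pos": [0,0,0.0027],"turn": [0,0,0],"fingers": 0.55},{"delta_pos": [0,0,-0.04],"turn": [0,0,0],"fingers": 0.55},{"delta_pos": [0,0,-0.0933],"turn": [0,0,0],"fingers": 0.55},{"delta_pos": [0,0,-0.1493],"turn": [0,0,0],"fingers": 0.55},{"delta_pos": [0,0,-0.1493],"turn": [0,0,0],"fingers": 0.55}]}}

```text
clock: 17.1
position: [0.6226, -0.0744, 0.1424]
ee_rot: [1.0, -0.0, 0.003, 0.0]
ft_force: [-0.9, 0.7, -0.4]
grip_width: 0.451
grasp_force: 0.0
```

Scaled: 0.255 m / 0.75 = 0.34, 0.212 m / 0.75 = 0.2827, 0.1 rad / 1.5708 = 0.0637.

Emit:
{"fn": "move_arm", "kwargs": {"plan": [{"delta_pos": [-0.04,0.0573,0],"turn": [0,0,0],"fingers": 0.45},{"delta_pos": [-0.08,0.1133,0],"turn": [0,0,0],"fingers": 0.45},{"delta_pos": [-0.12,0.1693,0],"turn": [0,0,0],"fingers": 0.45},{"delta_pos": [-0.16,0.2267,0],"turn": [0,0,0],"fingers": 0.45},{"delta_pos": [-0.2,0.2827,0],"turn": [0,0,0.0318],"fingers": 0.45},{"delta_pos": [-0.2433,0.34,0],"turn": [0,0,0.0637],"fingers": 0.45},{"delta_pos": [-0.2433,0.34,0],"turn": [0,0,0.0637],"fingers": 0.45},{"delta_pos": [-0.2433,0.34,0],"turn": [0,0,0.0637],"fingers": 0.45}]}}

```text
clock: 18.1
position: [0.4383, -0.3289, 0.1383]
ee_rot: [0.999, -0.05, -0.0, -0.0]
ft_force: [0.8, 0.0, 0.0]
grip_width: 0.549
grasp_force: 0.0
```

Run:
```python
from h import *
o=get_obs();print(o['joint_pos'].round(2),o['position'])
c=snap('top','t3'); X=cloud(c).reshape(-1,3)
p=X[(np.abs(X[:,:2]-[.621,-.074])<.025).all(1)&(X[:,2]>.04)&(X[:,2]<.06)]; print(len(p),np.median(p[:,2]),cv2.minAreaRect((p[:,:2]*1000).astype(np.float32)))
c=snap('scene','s4'); cv2.imwrite('pics/s4c.png',cv2.resize(c['color'][140:400,60:400,::-1],None,fx=2,fy=2))
```

```text
[ 1.12  0.32 -0.66  1.77  0.21  1.13 -1.27] [ 0.43829889 -0.32893512  0.13830182]
82 0.05000182024122102 ((619.2227172851562, -74.0048828125), (20.368677139282227, 20.275251388549805), 29.17945671081543)
```

View pics/s4c.png

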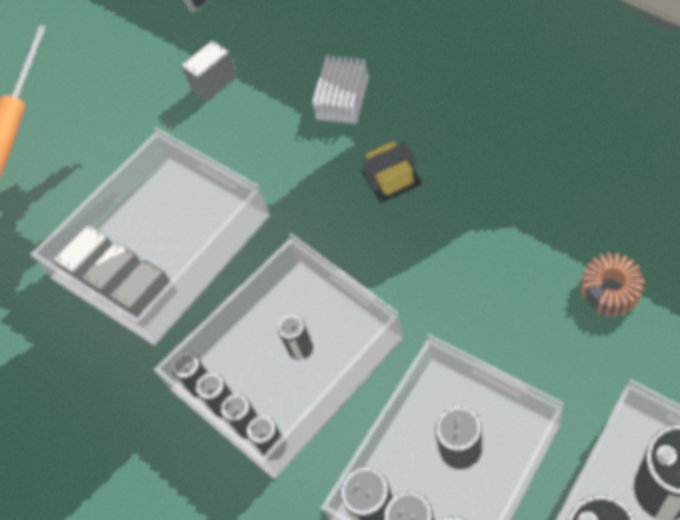

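The slim can stands upright in its drawer, at crop (293,335). Last is the film box, at crop (208,70).

Scaled: 0.117 m / 0.75 = 0.156, 0.095 m / 0.75 = 0.1267.

Emit:
{"fn": "move_arm", "kwargs": {"plan": [{"delta_pos": [0,0,0.0667],"turn": [0,0,0],"fingers": 0.45},{"delta_pos": [0,0,0.1267],"turn": [0,0,0],"fingers": 0.45},{"delta_pos": [0,0,0.156],"turn": [0,0,0],"fingers": 0.45},{"delta_pos": [0,0,0.156],"turn": [0,0,0],"fingers": 0.45},{"delta_pos": [0,0,0.156],"turn": [0,0,0],"fingers": 0.6},{"delta_pos": [0,0,0.156],"turn": [0,0,0],"fingers": 0.95},{"delta_pos": [0,0,0.156],"turn": [0,0,0],"fingers": 0.95},{"delta_pos": [0,0,0.156],"turn": [0,0,0],"fingers": 0.95},{"delta_pos": [0,0,0.156],"turn": [0,0,0],"fingers": 0.95}], "force": 30}}

```text
clock: 19.32
position: [0.4393, -0.3299, 0.0233]
ee_rot: [0.999, -0.05, 0.001, 0.001]
ft_force: [0.4, 1.0, 6.3]
grip_width: 0.273
grasp_force: 30.6
```

Run:
```python
from h import *
from scipy.spatial.transform import Rotation as R
o=get_obs();r=R.from_quat(o['ee_rot']);print(o['position'])
print(r.inv().apply(np.array([.585,-.242,.138])-o['position']).round(4))
```

```text
[ 0.43926189 -0.32994305  0.02326721]
[ 0.1365 -0.1019 -0.1146]
```

Scaled: 0.1365 m / 0.75 = 0.182, -0.115 m / 0.75 = -0.1533, -0.1 rad / 1.5708 = -0.0637.

Emit:
{"fn": "move_arm", "kwargs": {"plan": [{"delta_pos": [0,0,-0.0533],"turn": [0,0,0],"fingers": 0.95},{"delta_pos": [0,0,-0.12],"turn": [0,0,0],"fingers": 0.95},{"delta_pos": [0,0,-0.1533],"turn": [0,0,0],"fingers": 0.95},{"delta_pos": [0.0467,-0.0347,-0.1533],"turn": [0,0,-0.0191],"fingers": 0.95},{"delta_pos": [0.1,-0.0747,-0.1533],"turn": [0,0,-0.0382],"fingers": 0.95},{"delta_pos": [0.1533,-0.1147,-0.1533],"turn": [0,0,-0.0637],"fingers": 0.95},{"delta_pos": [0.182,-0.136,-0.1533],"turn": [0,0,-0.0637],"fingers": 0.95},{"delta_pos": [0.182,-0.136,-0.1533],"turn": [0,0,-0.0637],"fingers": 0.95},{"delta_pos": [0.182,-0.136,-0.1533],"turn": [0,0,-0.0637],"fingers": 0.95}]}}

```text
clock: 20.45
position: [0.5835, -0.2426, 0.1369]
ee_rot: [1.0, -0.001, -0.0, 0.0]
ft_force: [-1.0, 0.4, -0.1]
grip_width: 0.276
grasp_force: 29.7
```

Run:
```python
from h import *
print(get_obs()['position'])
c=snap('scene','s5'); cv2.imwrite('pics/s5c.png',cv2.resize(c['color'][140:340,60:300,::-1],None,fx=3,fy=3))
```

```text
[ 0.58351394 -0.24263935  0.1369054 ]
```

View pics/s5c.png

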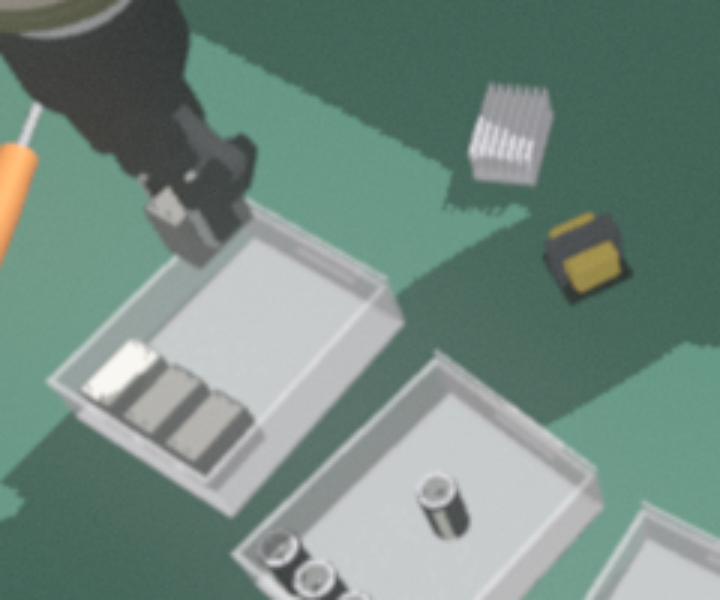

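The film box is held upright. The measured target leaves at least 28 mm of clearance at both the front wall and the stock, so I'll lower it.

Scaled: 0.109 m / 0.75 = 0.1453, 0.107 m / 0.75 = 0.1427.

Emit:
{"fn": "move_arm", "kwargs": {"plan": [{"delta_pos": [0,0,0.0667],"turn": [0,0,0],"fingers": 0.95},{"delta_pos": [0,0,0.12],"turn": [0,0,0],"fingers": 0.95},{"delta_pos": [0,0,0.1427],"turn": [0,0,0],"fingers": 0.95},{"delta_pos": [0,0,0.1453],"turn": [0,0,0],"fingers": 0.95},{"delta_pos": [0,0,0.1453],"turn": [0,0,0],"fingers": 0.95},{"delta_pos": [0,0,0.1453],"turn": [0,0,0],"fingers": 0.95}]}}

```text
clock: 21.25
position: [0.585, -0.2421, 0.0293]
ee_rot: [1.0, -0.0, 0.001, 0.001]
ft_force: [-0.1, 0.3, -0.6]
grip_width: 0.275
grasp_force: 29.8
```

Scaled: -0.17 m / 0.75 = -0.2267, -0.15 m / 0.75 = -0.2.

Emit:
{"fn": "move_arm", "kwargs": {"plan": [{"delta_pos": [0,0,0.002],"turn": [0,0,0],"fingers": 0.95},{"delta_pos": [0,0,0.0033],"turn": [0,0,0],"fingers": 0.95},{"delta_pos": [0,0,0.0033],"turn": [0,0,0],"fingers": 0.65},{"delta_pos": [0,0,0.0033],"turn": [0,0,0],"fingers": 0.55},{"delta_pos": [0,0,0.0033],"turn": [0,0,0],"fingers": 0.55},{"delta_pos": [0,0,-0.04],"turn": [0,0,0],"fingers": 0.55},{"delta_pos": [0,0,-0.0933],"turn": [0,0,0],"fingers": 0.55},{"delta_pos": [0,0,-0.16],"turn": [0,0,0],"fingers": 0.55},{"delta_pos": [-0.0667,0,-0.2],"turn": [0,0,0],"fingers": 0.55},{"delta_pos": [-0.1333,0,-0.2267],"turn": [0,0,0],"fingers": 0.55},{"delta_pos": [-0.16,0,-0.2267],"turn": [0,0,0],"fingers": 0.55},{"delta_pos": [-0.16,0,-0.2267],"turn": [0,0,0],"fingers": 0.55}]}}

```text
clock: 22.75
position: [0.4632, -0.2424, 0.1982]
ee_rot: [1.0, -0.001, -0.0, 0.001]
ft_force: [0.2, -0.5, -0.0]
grip_width: 0.451
grasp_force: 0.0
```

Run:
```python
from h import *
c=snap('top','t4'); X=cloud(c).reshape(-1,3)
p=X[(np.abs(X[:,:2]-[.585,-.242])<.03).all(1)&(X[:,2]>.034)&(X[:,2]<.06)]; print(len(p),np.median(p[:,2]) if len(p) else 0)
snap('scene','s6')
```

```text
212 0.042248908682139846
```

View pics/s6.png

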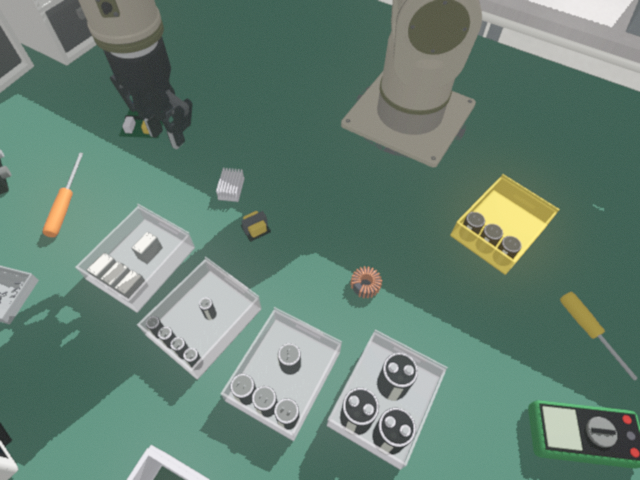

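All four stand upright in their own drawers: film at (147,247), slim at (207,308), medium at (289,358) and large at (399,375). The choke and transformer haven't moved, and the arm is clear of everything.

```bash
python3 -c "from workcell import hand_in; print(hand_in())"
```

```text
the job is handed in; nothing more can be done
None
```

All four capacitors are standing upright, terminals up, in their matching drawers, with the choke and transformer left where they were; the job was handed in at about 23 s of the 96 s allowed.

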